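# Seat the photometer's check standard past its ball catch and close the light hood

### The arm

A 6-joint arm with a two-finger parallel gripper is mounted at the origin on the work surface; the furniture and walls round the work are solid. World frame = base frame: x ahead of the robot, y to its left, z up, the work surface at z = 0. Lengths are in m, angles in rad, forces in N, time in s.
With the tool pointing down it reaches from about 0.325 to 0.85 m from the base axis. Payload 4.4 kg.
Tool frame: the origin (TCP) lies between the finger pads; the fingertips stand 14 mm ahead of it and the grasp point (between the pads) lies 5 mm behind it; z points along the fingers, y is the line along which they close (so a half turn about z gives the same grasp; the last joint's range is limited). The gripper opens to 94 mm and grips with 3 to 60 N. Pads are 16 mm wide; open, the fingers measure 119 mm over their backs; the gripper's body (75 mm by 177 mm) begins 78 mm behind the grasp point.
Start: joints at [1.169, 0.207, 1.542, -0, 1.393, -0.15], TCP at [0.143, 0.557, 0.219] pointing down, gripper open.
Joint ranges: [-2.73, 2.73], [-0.86, 2.22], [0.23, 2.46], [-1.11, 4.25], [0.08, 2.63], [-2.82, 2.82]. Speed limits (rad/s): [2.79, 2.79, 3.14, 3.14, 3.14, 3.14].

### API

Orientations are given as [roll, pitch, yaw] about the fixed x, y, z axes, in that order (R = Rz(yaw) Ry(pitch) Rx(roll)).
In Python, from plant import robot, hand, solve_ik, readout, vision, workorder gives the robot as it stands. Calls block until the motion is done:
- robot.move_ptp(position, orientation): joint-space move of the TCP to a pose.
- robot.move_straight(position, vel=0.15, rotation=None, guard=None): straight line of the TCP; rotation=None keeps the orientation; vel is the mean speed in m/s. With guard (N) it stops when the force on the tool has changed by that much, and returns True; else False.
- robot.goto_joints(angles): joint-space move.
- hand.open_gripper() and hand.close(): open the fingers fully, or close them until they stop; the grip force is fixed at half the most.
- robot.hold(seconds).
- solve_ik(position, orientation): joint angles nearest the present ones, or None.
- readout.get_obs(): the state.
- vision.grab_frame(name): name is "scene" or "side" or "wrist"; returns (picture, depth): 480x640x3 uint8, red, green, blue; 480x640 float32, m along the optical axis (not along the pixel's ray), 0 where there is no reading.
- vision.get_calibration(name): a dict with "camera_matrix" (3x3 intrinsics, pixels), "rvec" (rotation vector, rad) and "tvec" (3), from world to camera coordinates, as OpenCV has them; the wrist camera has in their place "tool_from_camera" (4x4, takes a point from camera to tool coordinates, whose origin is the TCP and whose axes are the flange's). Camera axes: x right, y down, z forward; pixel columns grow to the right and rows downward; lengths in m; the calibration is good to about 2 mm. A picture is of the moment at which its call begins: read the wrist's pose just before it. get_calibration takes no time and is no camera call.
A pose or a line that the arm cannot do raises robot.Unreachable and nothing moves.
- workorder.hand_in(): hands the job in; it is judged then, once.
The state is a dict: "time": time; "joints": joint angles; "dq": joint speeds; "effort": joint torques, N m; "ee_pos": TCP position; "orientation": TCP orientation; "force": force on the tool from outside, world axes, zero at the start; "wrist_torque": the same for the moment, N m; "grip_width": finger opening in m; "grip_force": force on a finger pad.
Only numpy, scipy, OpenCV 4.12 (cv2) and the standard library are available. Lean on these libraries where they do the work, as an engineer would, in place of code of your own. Each camera call takes 0.05 s, during which the arm holds its last target. There are 200 camera calls.

### The job

Get the cellar's wine photometer ready for its daily check: take the check standard (the block with the round filter window and the notch) out of its dock and push it down into the photometer's well, notch towards the sprung ball, until it clicks past the ball and sits fully home on the well's floor; feel for it and never press harder than about 20 N, as the insert's height is set by hand and differs from day to day. Then let go of it and close the light hood over it. Leave the blank in its dock, and do not shove the stopper or the foil cutter about.

Things in the scene. Friction and masses are not known exactly. Their poses are not given: they have to be found in the camera images.
- check_standard: aluminium block 16 (its x) x 30 (y) x 84 mm (z), 65 to 105 g, upright in a slot of the dock, foot 22 mm below the dock's top. Origin: centre of its underside, z up. Round dark filter window, 15 mm across, 33 mm above the foot in both wide (+x, -x) faces. Notch in its -y narrow face; a small dark dimple on its top marks that side
- grip (a point): grasp point of the check standard on its axis, 76 mm above its foot, 8 mm below its top, in the ribbed part of the wide faces; grasp from above with the fingers closing along its x (16 mm wide)
- notch (a point): middle of the check standard's notch, on its -y face, 30 mm above the foot: a groove across the face, 5 mm deep, 45 degree flanks, 14 mm tall at the face and 4 mm at its floor. Below it is the full-width lip, 18 mm tall, that must pass the ball; under the lip a 5 mm, 45 degree bevel at the foot
- blank: the other block in the dock, for another job: same 16 x 30 mm section and 84 mm height, but plain faces, no window, no notch, and a round knob (18 mm) on top. Origin: centre of its underside. Which of the two slots it is in varies. Must stay where it is
- dock: fixed black block 66 x 130 x 30 mm with two slots side by side along its y, centres at y = -28 and +28 mm, each 18 x 32 mm and 22 mm deep. Origin: centre of its underside
- photometer: fixed grey bench instrument, 197 (x) x 150 (y) mm; sloping key panel on its -x side (towards the robot), behind it a flat black deck 70 mm above the counter, free for 55 mm to either side of the well along x. Origin: under its middle, on the counter, 30 mm nearer the panel than the well
- well (a point): centre of the well in the plane of the deck, axes as photometer. Steel insert in it: cavity 18 (x) x 32 (y) x 44 mm deep, 2 mm bevel at the rim. The standard goes in upright, axes parallel to these, notch (-y) to the ball in the -y wall. The insert is locked at a hand-set height that is NOT measured: rim from 8 mm below to 12 mm above the deck, so a seated foot is 32 to 52 mm below this point
- ball_catch (a joint): travel of the sprung steel ball (12 mm) in the insert's -y wall, 28 mm above its floor, in m. 0 = fully out, 5 mm proud of the wall (7 N); 2 to 4 mm while the lip passes (11 to 15 N); under 0.6 mm once home in the notch. The bevel meets the ball 26 to 30 mm above home; passing it takes some 4 to 16 N downwards, then it slides easily and snaps down over the last 4 mm; then the floor
- light_hood (a joint): angle of the black light hood, rad: 0 = shut over the well, 1.95 = open against its stop, leaning out to +y. Hollow box 72 (x) x 100 (y) x 60 mm high over the deck, hinged along x on the left (+y) side of the well. Damped: falls shut by itself, slowly, below about 0.7 rad and open above about 1.1; push it over from its outer (+y) side
- hood_hinge (a point): hinge axis of the hood, 55 mm to the left (+y) of the well's centre, at deck height; axes as the photometer's
- hood_top (a point): point on the middle line of the hood's outer top face, 80 mm from the hinge and 17 mm from the free edge; 60 mm above the deck when shut. Moves with the hood; its z axis points out of that face
- stopper: bystander: small grey bottle stopper, 33 x 47 x 38 mm, loose between dock and photometer. Origin at its underside
- foil_cutter: bystander: small black U-shaped foil cutter, 44 x 50 x 14 mm, loose behind and to the right of the dock. Origin at its underside
Mind the look-alikes: they are no part of the job. Leave any brown look-alike of the check_standard alone.

How it is judged:
On the way, in this order (a step that is already met when the one before it is completed fails the run):
1. the check standard is lifted clear of the dock (z of check_standard in the frame of dock above 0.035 m), for 0.2 s.
2. the check standard has clicked home in the well while the hood is still open (z of check_standard in the frame of well below -0.03 m and horizontal distance between check_standard and well below 0.005 m and value of joint ball_catch below 0.001 m and value of joint light_hood above 1.2 rad), for 0.2 s.
At the end, for the whole second after the job is handed in: The check standard stands upright in the well (within 5 mm of its axis, foot over 30 mm below the deck, tilt under 0.06 rad), at rest, with the ball sprung back into its notch (ball travel under 1 mm); the hood is shut (under 0.04 rad) and the blank is still in its dock slot (z of check_standard in the frame of well below -0.03 m and horizontal distance between check_standard and well below 0.005 m and angle between check_standard's own z axis and vertical below 0.06 rad and value of joint ball_catch below 0.001 m and value of joint light_hood below 0.04 rad and linear speed of check_standard below 0.01 m/s and z of blank in the frame of dock below 0.014 m); the robot touches nothing.
It fails at once if the check standard is pressed on the well's floor with more than 32 N (contact force between check_standard and cell_insert_c0 above 32 N).
It fails at once if the check standard is jammed against the photometer (all contacts added up, over 60 N) (contact force between check_standard and photometer above 60 N).
It fails at once if the blank is moved by more than 20 mm (distance of blank from where it was at the start of the episode above 0.02 m).
It fails at once if the stopper or the foil cutter is moved by more than 30 mm (distance of any of stopper, foil_cutter from where it was at the start of the episode above 0.03 m).
It also fails if it takes over 72 s, if anything falls off the work surface, if the arm or the gripper's body presses on something with over 40 N, if the wrist force passes 120 N, or if a joint passes its speed limit or range.

## Working session

There is one attempt and no reset: what is moved stays moved. The work goes in short steps, each a Python script; the robot and the scene stay as the last script left them, time stands still between calls to the robot, and variables do not carry over. Pictures are saved under pics/ and viewed, at most 10 in all, crops included, and the job is handed in when it is done.

```bash
ls; mkdir -p pics
cat > h.py <<'E'
import numpy as np, cv2
from plant import robot, hand, solve_ik, readout, vision, workorder
def cal(n):
    c=vision.get_calibration(n); K=np.array(c["camera_matrix"],float)
    if n=="wrist": return K,np.array(c["tool_from_camera"])
    R=cv2.Rodrigues(np.array(c["rvec"],float))[0]; t=np.array(c["tvec"],float).ravel()
    return K,R,t
def cloud(n,d):
    K,R,t=cal(n); v,u=np.mgrid[:480,:640]
    p=np.stack([(u-K[0,2])/K[0,0]*d,(v-K[1,2])/K[1,1]*d,d],-1)
    return (p-t)@R   # world points
def ray(n,u,v,z):
    K,R,t=cal(n); o=-R.T@t; r=R.T@np.linalg.inv(K)@[u,v,1.]
    return o+r*(z-o[2])/r[2]
E
python3 - <<'E'
from h import *
for n in ["scene","side"]:
    p,d=vision.grab_frame(n); cv2.imwrite(f"pics/{n}0.png",p[...,::-1]); np.save(f"pics/{n}0.npy",d)
    K,R,t=cal(n); print(n,(-R.T@t).round(3),K.round(1).tolist(),(R[2]).round(2))
print(readout.get_obs())
E
```

```text
pics
scene [-0.292 -0.515  0.721] [[562.3, 0.0, 322.6], [0.0, 562.3, 242.5], [0.0, 0.0, 1.0]] [ 0.69  0.42 -0.59]
side [ 0.16  -0.9    0.692] [[437.3, 0.0, 319.7], [0.0, 437.3, 236.7], [0.0, 0.0, 1.0]] [ 0.26  0.79 -0.55]
{'time': 0.1, 'joints': array([ 1.16852272e+00,  2.07334347e-01,  1.54277384e+00, -4.38470274e-05,
        1.39348343e+00, -1.50494702e-01]), 'dq': array([ 0.00127244, -0.00147842, -0.00183935,  0.00225184,  0.00331175,
        0.00038892]), 'effort': array([-7.25069549e-04, -3.71862137e+01, -2.82290608e+01,  6.98952586e-02,
        3.11087980e-02, -5.42782868e-05]), 'ee_pos': array([0.14299983, 0.55623011, 0.2184248 ]), 'orientation': array([-3.13960981e+00, -2.57042894e-04,  2.88982127e+00]), 'force': array([-0.01613237,  0.31684016, -0.90166622]), 'wrist_torque': array([ 0.04639878, -0.00097629, -0.02003977]), 'grip_force': 0.0, 'grip_width': 0.09376756264805813}
```

View pics/scene0.png

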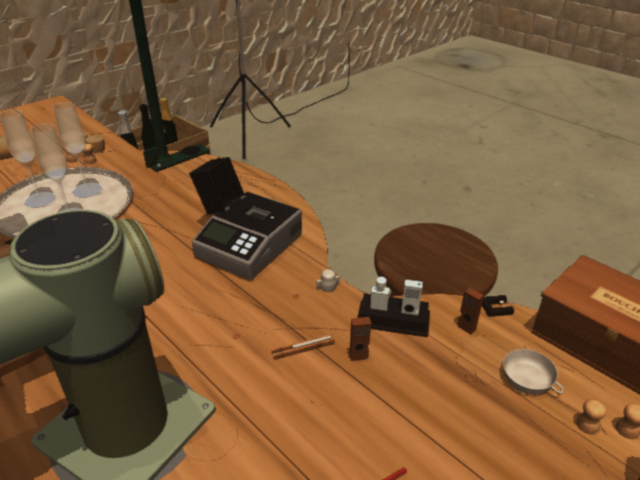

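View pics/side0.png

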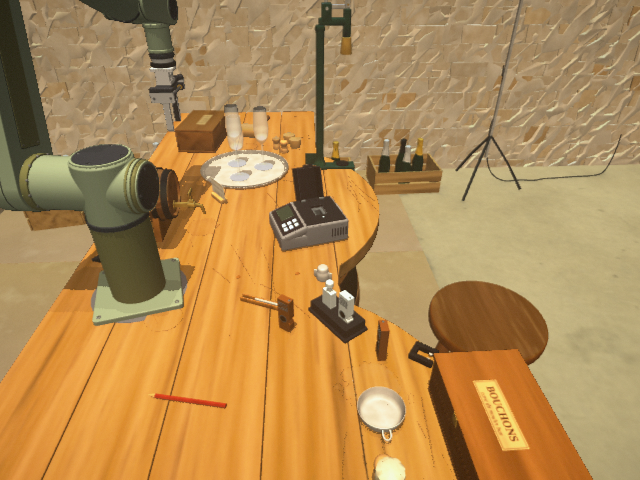

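The scene view shows three candidates for the standard: the pale block at (412,297) in the dock with a dark window, and two brown blocks at (360,338) and (470,310). The pale one with the window is the one meant. The other dock block, at (380,293), has a knob, so it is the blank. The photometer is at (247,228) with its hood open at (217,185). The stopper is at (328,280) and the cutter at (497,304).

Run:
```python
from h import *
d=np.load("pics/scene0.npy"); P=cloud("scene",d)
for k,(u,v) in dict(std=(413,284),blank=(381,281),dockL=(362,325),dockR=(428,330),stopper=(328,280),cutter=(497,304),deck=(270,205),well=(259,212),hood=(217,185),panel=(225,233)).items(): print(k,P[v,u].round(3))
p=cv2.imread("pics/scene0.png")
a=cv2.resize(p[265:345,345:445],(600,480),interpolation=cv2.INTER_CUBIC)
cv2.imwrite("pics/c1.png",a)
print(vision.get_calibration("wrist"))
```

```text
std [ 0.422 -0.268  0.092]
blank [ 0.402 -0.217  0.091]
dockL [ 0.298 -0.235  0.081]
dockR [ 0.419 -0.308  0.005]
stopper [ 0.419 -0.1    0.029]
cutter [ 0.557 -0.391  0.001]
deck [0.529 0.112 0.068]
well [0.499 0.12  0.064]
hood [0.514 0.245 0.084]
panel [0.404 0.136 0.06 ]
{'camera_matrix': array([[386.42981877,   0.        , 315.1535995 ],
       [  0.        , 386.42981877, 239.84850078],
       [  0.        ,   0.        ,   1.        ]]), 'tool_from_camera': array([[-2.88559554e-05, -9.73884500e-01, -2.27044003e-01,
         6.54626786e-02],
       [ 9.99999854e-01,  9.44177002e-05, -5.32090186e-04,
         1.03565933e-03],
       [ 5.39631357e-04, -2.27043986e-01,  9.73884355e-01,
        -1.65091773e-01],
       [ 0.00000000e+00,  0.00000000e+00,  0.00000000e+00,
         1.00000000e+00]])}
```

View pics/c1.png

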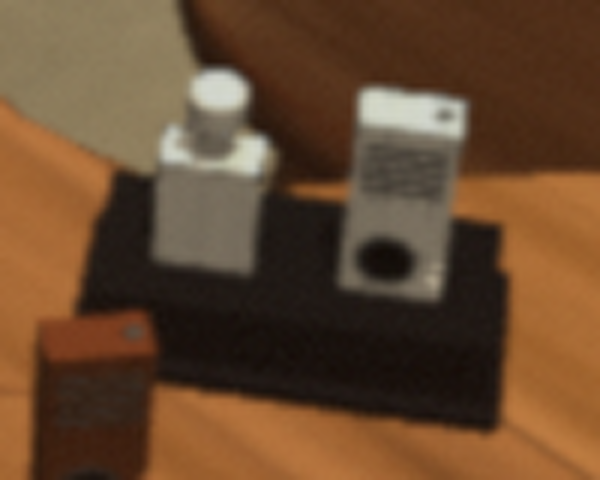

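The crop confirms it. The right block in the dock has a window and ribs, and its dimple is on the right, so its -y faces right. The left block has a knob and is the blank. Next I take wrist views over the well and the dock.

Run:
```python
from h import *
def snap(tag):
    robot.hold(0.3); o=readout.get_obs(); p,d=vision.grab_frame("wrist")
    cv2.imwrite(f"pics/{tag}.png",p[...,::-1]); np.savez(f"pics/{tag}.npz",d=d,pos=o["ee_pos"],ori=o["orientation"])
robot.move_ptp([0.49,0.11,0.28],[np.pi,0,1.75]); snap("w1")
robot.move_ptp([0.41,-0.24,0.24],[np.pi,0,1.94]); snap("w2")
o=readout.get_obs(); print(o["time"],o["joints"].round(2))
a=[cv2.imread(f"pics/w{i}.png") for i in (1,2)]
cv2.imwrite("pics/w12.png",np.vstack([cv2.resize(x[:, :],(400,300)) for x in a]))
```

```text
4.2 [-0.71 -0.03  1.75  0.    1.42 -1.08]
```

View pics/w12.png

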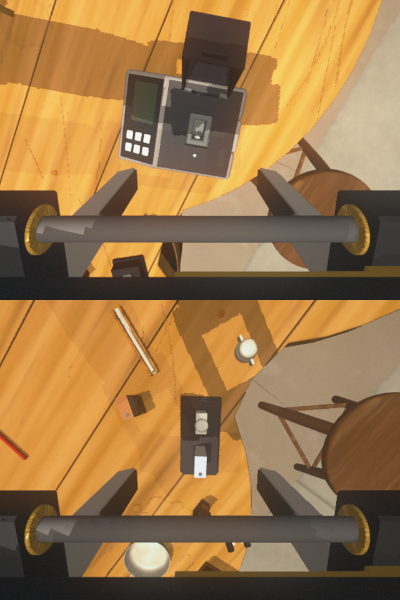

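Top half (over the photometer): well at about (199,128), hood open at (217,50). Bottom half (over the dock): standard's top at (200,467), blank's knob at (201,423), stopper at (247,350). I enlarge both for edge pixels.

```bash
cat >> h.py <<'E'
from scipy.spatial.transform import Rotation as Ro
def wpose(tag):
    f=np.load(f"pics/{tag}.npz"); T=np.eye(4); T[:3,:3]=Ro.from_euler("xyz",f["ori"]).as_matrix(); T[:3,3]=f["pos"]
    K,X=cal("wrist"); return K,T@X,f["d"]
def wcloud(tag):
    K,T,d=wpose(tag); v,u=np.mgrid[:480,:640]
    p=np.stack([(u-K[0,2])/K[0,0]*d,(v-K[1,2])/K[1,1]*d,d],-1); return p@T[:3,:3].T+T[:3,3]
def wray(tag,uv,z):
    K,T,_=wpose(tag); uv=np.atleast_2d(uv).astype(float)
    r=np.c_[(uv-K[:2,2])/K[0,0],np.ones(len(uv))]@T[:3,:3].T
    return T[:3,3]+r*((z-T[2,3])/r[:,2])[:,None]
E
python3 - <<'E'
from h import *
a=cv2.imread("pics/w1.png")[160:270,250:400]; b=cv2.imread("pics/w2.png")[150:290,270:370]
cv2.imwrite("pics/c2.png",cv2.resize(a,None,fx=5,fy=5,interpolation=cv2.INTER_CUBIC))
P=wcloud("w1")
print("well patch z");print((P[190:222:3,296:340:4,2]*1000).round(0))
m=(abs(P[...,2]-.07)<.004)&(np.hypot(P[...,0]-.5,P[...,1]-.11)<.12); print(np.median(P[m],0))
P=wcloud("w2"); m=(P[...,2]>.085)&(P[...,2]<.1)&(np.hypot(P[...,0]-.41,P[...,1]+.24)<.1)
n,l,s,c=cv2.connectedComponentsWithStats(m.astype(np.uint8))
for i in range(1,n):
    if s[i,4]>50:
        r=cv2.minAreaRect(P[l==i][:,:2].astype(np.float32)*1000); print(s[i],c[i],np.median(P[l==i],0).round(4),r)
g=cv2.imread("pics/w2.png").min(2)
m2=((g>150)).astype(np.uint8); m2[:150]=0;m2[300:]=0;m2[:,:280]=0;m2[:,360:]=0
n,l,s,c=cv2.connectedComponentsWithStats(m2)
for i in range(1,n):
    if s[i,4]>50:
        v,u=np.nonzero(l==i); r=cv2.minAreaRect(wray("w2",np.c_[u,v],.092)[:,:2].astype(np.float32)*1000); print("br",s[i],r)
E
```

```text
well patch z
[[445.  70.  63.  62.  19.  61.  62.  63.  62.  62.  63.]
 [ 72.  69.  61.  61.  20.  18.  19.  19.  25.  63.  63.]
 [ 70.  69.  62.  62.  18.  18.  18.  20.  37.  62.  63.]
 [ 70.  70.  63.  62.  18.  18.  18.  19.  47.  63.  62.]
 [ 70.  71.  62.  63.  19.  18.  18.  18.  57.  62.  63.]
 [ 70.  70.  63.  62.  19.  17.  21.  19.  60.  62.  65.]
 [ 71.  67.  62.  61.  18.  19.  18.  18.  61.  61.  67.]
 [ 70.  65.  63.  62.  18.  18.  18.  19.  61.  63.  67.]
 [ 70.  62.  62.  17.  18.  18.  18.  21.  63.  62.  69.]
 [ 69.  63.  62.  35.  46.  50.  21.  31.  63.  63.  69.]
 [ 69.  62.  63.  53.  51.  52.  50.  43.  63.  63.  69.]]
[0.47907669 0.12546929 0.06954099]
[312 190  22  22 370] [322.38378378 200.16216216] [ 0.4069 -0.2127  0.0914] ((406.9539794921875, -213.1607208251953), (17.41361427307129, 16.95339584350586), 64.88723754882812)
[311 248  20  36 683] [320.45095168 265.56222548] [ 0.4257 -0.265   0.0918] ((425.957275390625, -265.7161560058594), (16.179471969604492, 30.176902770996094), 21.091415405273438)
br [314 181  18  12 152] ((402.5509948730469, -202.0758819580078), (13.595149040222168, 8.801633834838867), 17.66436004638672)
br [315 193  17  17 228] ((407.5617370605469, -213.1490936279297), (13.034207344055176, 13.055255889892578), 21.23182487487793)
br [310 250  21  35 659] ((425.8522033691406, -266.3032531738281), (16.462440490722656, 30.6135196685791), 18.984588623046875)
```

View pics/c2.png

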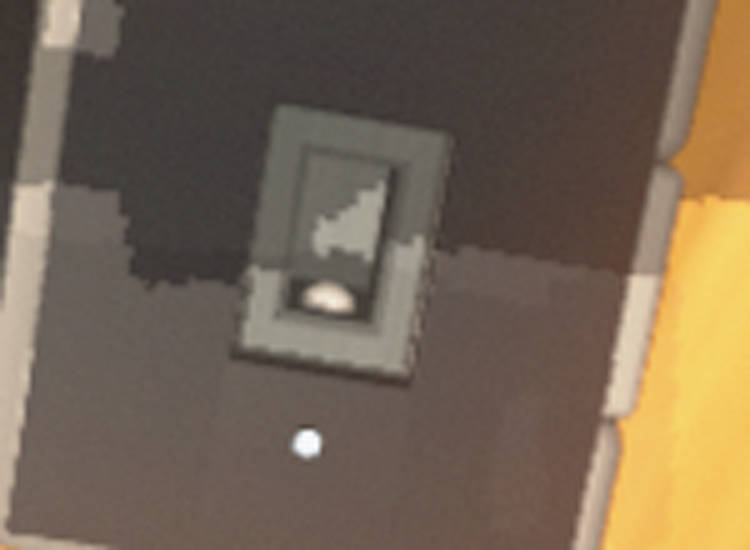

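The crop shows the insert's rim below the deck. The bevel's outer corners are near (303,147), (402,163), (378,330) and (277,315), the ball is at (328,297) on the near (-y) side. By depth the rim is at z = 0.062 and the floor at 0.018.

Run:
```python
from h import *
px=lambda L: np.array(L)/5.-0.4+[250,160]
P=wcloud("w1")
for nm,L,z in [("bevel",[(303,147),(402,163),(378,330),(277,315)],.062),("outer",[(275,103),(453,130),(410,380),(235,350)],.070)]:
    q=wray("w1",px(L),z)[:,:2]*1000; print(nm,q.round(1).tolist(),q.mean(0).round(1)); print(cv2.minAreaRect(q.astype(np.float32)))
Z=P[...,2]; w=np.zeros(Z.shape,bool); w[175:240,290:345]=1
m=w&(Z>.058)&(Z<.0655); n,l,s,c=cv2.connectedComponentsWithStats(m.astype(np.uint8)); m=l==1+s[1:,4].argmax()
print("rim",cv2.minAreaRect(P[m][:,:2].astype(np.float32)*1000), np.median(Z[m]))
# hole in rim ring = opening at rim
h=cv2.findContours(m.astype(np.uint8),cv2.RETR_CCOMP,cv2.CHAIN_APPROX_NONE); 
for c,hi in zip(h[0],h[1][0]):
    if hi[3]>=0 and len(c)>30: print("hole",cv2.minAreaRect((wray("w1",c[:,0],.0615)[:,:2]*1000).astype(np.float32)))
f=w&(Z<.0225)&(Z>.012); print("floor",cv2.minAreaRect(P[f][:,:2].astype(np.float32)*1000),np.median(Z[f]))
# deck+photometer footprint at deck height
m=(abs(Z-.07)<.003)&(np.hypot(P[...,0]-.49,P[...,1]-.115)<.16)
n,l,s,c=cv2.connectedComponentsWithStats(m.astype(np.uint8)); m=l==1+s[1:,4].argmax()
print("deck",cv2.minAreaRect(P[m][:,:2].astype(np.float32)*1000),np.median(Z[m]))
P=wcloud("w2"); Z=P[...,2]; m=(abs(Z-.03)<.003)&(np.hypot(P[...,0]-.415,P[...,1]+.24)<.1)
n,l,s,c=cv2.connectedComponentsWithStats(m.astype(np.uint8)); m=l==1+s[1:,4].argmax()
print("dock",cv2.minAreaRect(P[m][:,:2].astype(np.float32)*1000),np.median(Z[m]))
K,T,_=wpose("w1")
```

```text
bevel [[480.4, 137.6], [500.2, 138.0], [501.7, 104.1], [481.2, 103.4]] [490.9 120.8]
((491.056640625, 120.73773193359375), (20.597305297851562, 34.14202117919922), 1.3236252069473267)
outer [[473.5, 145.7], [508.2, 146.8], [509.4, 96.7], [474.1, 96.5]] [491.3 121.4]
((491.1907043457031, 121.34846496582031), (35.24966049194336, 50.03400802612305), 1.3242173194885254)
rim ((491.39849853515625, 120.45728302001953), (35.075443267822266, 50.828182220458984), 0.4321584403514862) 0.06216985507111572
hole ((491.3832702636719, 121.28326416015625), (19.752458572387695, 33.407989501953125), 0.6885600686073303)
floor ((491.6761474609375, 118.68321990966797), (17.57452392578125, 28.00539779663086), 0.7275528907775879) 0.01829077103142429
deck ((481.58148193359375, 121.19644165039062), (146.75376892089844, 146.18185424804688), 0.4198440611362457) 0.06961468902778628
dock ((416.7255554199219, -239.65272521972656), (56.00651168823242, 120.11669158935547), 19.715993881225586) 0.029797456833247693
```

Run:
```python
from h import *
def snap(tag):
    robot.hold(0.3); o=readout.get_obs(); p,d=vision.grab_frame("wrist")
    cv2.imwrite(f"pics/{tag}.png",p[...,::-1]); np.savez(f"pics/{tag}.npz",d=d,pos=o["ee_pos"],ori=o["orientation"])
def well(tag):
    P=wcloud(tag); Z=P[...,2]; near=np.hypot(P[...,0]-.4913,P[...,1]-.121)<.034
    m=near&(Z>.058)&(Z<.0655); n,l,s,c=cv2.connectedComponentsWithStats(m.astype(np.uint8)); m=l==1+s[1:,4].argmax()
    print(tag,"rim",cv2.minAreaRect(P[m][:,:2].astype(np.float32)*1000), np.median(Z[m]))
    h=cv2.findContours(m.astype(np.uint8),cv2.RETR_CCOMP,cv2.CHAIN_APPROX_NONE)
    for c,hi in zip(h[0],h[1][0]):
        if hi[3]>=0 and len(c)>30: print("hole",cv2.minAreaRect((wray(tag,c[:,0],.062)[:,:2]*1000).astype(np.float32)))
    m=(abs(Z-.07)<.003)&(np.hypot(P[...,0]-.49,P[...,1]-.12)<.16)
    print("deck",cv2.minAreaRect(P[m][:,:2].astype(np.float32)*1000)[2])
robot.move_ptp([0.49,0.12,0.25],[np.pi,0,0.]); snap("w3")
robot.move_ptp([0.49,0.12,0.25],[np.pi,0,3.1]); snap("w4")
well("w3");well("w4"); print(readout.get_obs()["time"])
```

```text
w3 rim ((490.40087890625, 118.60420227050781), (34.748741149902344, 51.13631057739258), 0.8714888691902161) 0.062207716551258174
hole ((492.3296203613281, 119.04583740234375), (33.49433135986328, 19.74319076538086), 89.98281860351562)
deck 0.830044150352478
w4 rim ((491.001220703125, 120.89266204833984), (34.89940643310547, 51.11669158935547), 0.6481207013130188) 0.062162284000194745
hole ((490.13739013671875, 121.13449096679688), (19.353836059570312, 33.748878479003906), 1.2727272510528564)
deck 0.7028855085372925
9.8333
```

Run:
```python
from h import *
o=[np.pi,0,1.918]
robot.move_ptp([.4252,-.2665,.20],o)
print(robot.move_straight([.4252,-.2665,.079],vel=.08,guard=8), readout.get_obs()["ee_pos"])
hand.close(); s=readout.get_obs(); print(s["grip_width"],s["grip_force"],s["force"].round(2))
robot.move_straight([.4252,-.2665,.20],vel=.08); robot.hold(.2)
s=readout.get_obs(); print(s["grip_width"],s["force"].round(2),s["wrist_torque"].round(2))
robot.move_ptp([.491,.120,.20],[np.pi,0,1.585]); robot.hold(.4)
s=readout.get_obs(); print(s["time"],s["grip_width"],s["ee_pos"].round(4),s["orientation"].round(4),s["force"].round(2))
p,d=vision.grab_frame("wrist"); q,_=vision.grab_frame("side"); sc,_=vision.grab_frame("scene")
cv2.imwrite("pics/w5.png",np.hstack([cv2.resize(p[...,::-1],(400,300)),cv2.resize(sc[120:270,170:370,::-1],(400,300))]))
```

```text
False [ 0.42562927 -0.26686297  0.07959158]
0.015561247074413757 29.991783499717712 [ 0.03  0.32 -0.09]
0.015932001768867422 [ 0.65  0.43 -0.19] [-0.12  0.08  0.01]
17.8667 0.015873181315353212 [0.4911 0.1196 0.2   ] [ 3.1416 -0.      1.5842] [-0.09 -0.54 -0.82]
```

View pics/w5.png

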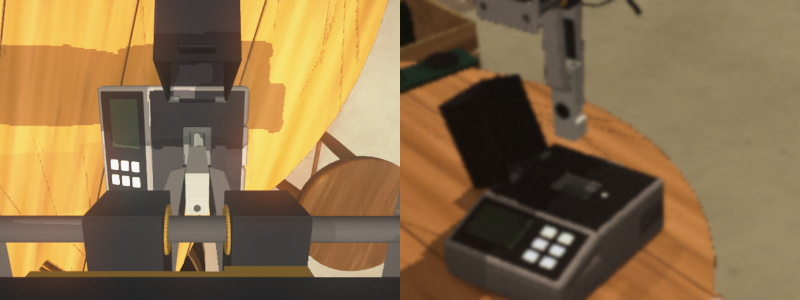

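The standard hangs upright over the well with the notch side (dimple) to -y. Next is a guarded descent through the rim, stopping above the ball.

Run:
```python
from h import *
def st():
    s=readout.get_obs(); print(round(s["time"],2),s["ee_pos"].round(4),s["force"].round(2),s["wrist_torque"].round(2),round(s["grip_width"],4))
robot.move_straight([.491,.120,.140],vel=.08); robot.hold(.2); st()
print(robot.move_straight([.491,.120,.121],vel=.02,guard=6)); st()
```

```text
19.12 [0.4916 0.1201 0.1407] [ 0.97  0.78 -0.12] [-0.04  0.03 -0.01] 0.0159
False
20.22 [0.4912 0.12   0.1212] [-0.37 -0.1  -0.88] [-0.11  0.08 -0.  ] 0.0155
```

Run:
```python
from h import *
def st():
    s=readout.get_obs(); print(round(s["time"],2),s["ee_pos"].round(4),s["force"].round(2),s["wrist_torque"].round(2),round(s["grip_width"],4))
for z in np.arange(.117,.0925,-.004):
    g=robot.move_straight([.491,.120,z],vel=.012,guard=17); print(g,end=' '); st()
    if g: break
```

```text
False 20.7 [0.4916 0.1209 0.1177] [0.   4.22 4.28] [0.99 0.14 0.02] 0.0157
False 21.18 [0.4916 0.1212 0.114 ] [-0.67  5.14  6.36] [ 1.19  0.27 -0.02] 0.0156
False 21.67 [0.4916 0.1211 0.1096] [0.21 5.7  3.88] [ 1.24  0.05 -0.07] 0.0153
False 22.15 [0.4916 0.1212 0.1054] [0.27 4.84 3.22] [ 1.28 -0.02 -0.03] 0.0156
False 22.63 [0.4916 0.1212 0.1015] [0.13 6.06 4.32] [ 1.27  0.08 -0.05] 0.0157
False 23.12 [0.4916 0.1212 0.0973] [0.58 6.08 2.27] [ 1.24 -0.05 -0.01] 0.0154
False 23.6 [0.4913 0.1212 0.0922] [ 1.93  5.82 -3.36] [ 1.31 -0.51  0.04] 0.0159
```

Past the ball, and it is now being drawn down. I feel for the floor.

Run:
```python
from h import *
def st():
    s=readout.get_obs(); print(round(s["time"],2),s["ee_pos"].round(4),s["force"].round(2),s["wrist_torque"].round(2),round(s["grip_width"],4)); return s["force"][2]
for z in np.arange(.091,.082,-.001):
    g=robot.move_straight([.4912,.1205,z],vel=.008,guard=9); print(g,end=' '); f=st()
    if g or f>9: break
```

```text
False 24.01 [0.4907 0.1212 0.0897] [ 1.99  4.96 -5.51] [ 1.14 -0.37  0.04] 0.0157
True 24.22 [0.4908 0.1215 0.0894] [-0.07 -0.1   2.99] [-0.06  0.06 -0.01] 0.0157
```

The side force vanished and the vertical force reversed, so it snapped home. A gentle extra press confirms the floor.

Run:
```python
from h import *
def st(m=""):
    s=readout.get_obs(); print(m,round(s["time"],2),s["ee_pos"].round(4),s["force"].round(2),s["wrist_torque"].round(2),round(s["grip_width"],4)); return s
robot.hold(.2); p=st()["ee_pos"]
for k in range(4):
    g=robot.move_straight([p[0],p[1],.0885-.0007*k],vel=.008,guard=8); f=st(g)["force"][2]
    if g or f>9: break
robot.hold(.3); st()
```

```text
24.42 [0.4908 0.1216 0.0894] [ 0.29 -1.43  4.16] [-0.48  0.06 -0.  ] 0.0154
False 24.71 [0.4909 0.1214 0.0894] [-2.46 -1.13  8.02] [-0.22  0.59 -0.02] 0.0157
False 24.96 [0.4909 0.1215 0.0894] [-3.45 -0.72 12.98] [-0.25  0.95  0.  ] 0.0156
 25.26 [0.491  0.1215 0.0894] [-3.28 -0.73 12.47] [-0.24  0.89  0.04] 0.0159
```

It is seated on a firm floor at TCP z 0.0894, with foot at about 0.018 as expected. I unload, release and go up, checking for obstacles first.

Run:
```python
from h import *
P=np.vstack([wcloud(t).reshape(-1,3) for t in("w1","w3","w4")]); x,y,z=P.T
for a,b in((.425,.436),(.436,.46),(.52,.545),(.545,.556)):
    m=(x>a)&(x<b)&(abs(y-.12)<.012)&(z<.12); print(a,np.percentile(z[m],[50,98]).round(4),m.sum())
S=cloud("scene",np.load("pics/scene0.npy")); print("lamp",S[158,175].round(3),S[120,150].round(3))
m=(abs(S[...,0]-.491)<.12)&(S[...,1]>.29)&(S[...,1]<.42)&(S[...,2]>.02)&(S[...,2]<.5); print("behind hood",m.sum(),S[m].min(0) if m.any() else "",S[m].max(0) if m.any() else "")
p=readout.get_obs()["ee_pos"]
robot.move_straight([p[0],p[1],.0898],vel=.01,guard=15); s=readout.get_obs(); print(s["force"].round(1),s["ee_pos"].round(4))
```

```text
0.425 [0.0689 0.071 ] 877
0.436 [0.0698 0.0713] 1979
0.52 [0.0698 0.0714] 2042
0.545 [0.0681 0.0709] 749
lamp [0.654 0.516 0.013] [ 1.732  1.842 -0.598]
behind hood 0  
[0.1 0.5 2. ] [0.4908 0.1214 0.0894]
```

Run:
```python
from h import *
p=readout.get_obs()["ee_pos"]
hand.open_gripper(); s=readout.get_obs(); print(s["time"],s["force"].round(1),s["ee_pos"].round(4),s["grip_width"])
robot.move_straight([p[0],p[1],.26],vel=.1); hand.close()
robot.hold(.2); o=readout.get_obs(); d0,d=vision.grab_frame("wrist")
cv2.imwrite("pics/w6.png",d0[...,::-1]); np.savez("pics/w6.npz",d=d,pos=o["ee_pos"],ori=o["orientation"])
P=wcloud("w6"); m=(P[...,2]>.09)&(P[...,2]<.112)&(np.hypot(P[...,0]-.491,P[...,1]-.12)<.03)
if m.any(): print("top z",np.median(P[m],0).round(4),cv2.minAreaRect(P[m][:,:2].astype(np.float32)*1000)); 
h=(P[...,2]>.11)&(P[...,2]<.2)&(abs(P[...,0]-.491)<.05)&(P[...,1]>.16)&(P[...,1]<.33)
print("hood",P[h].min(0).round(3),P[h].max(0).round(3),o["time"])
```

```text
26.75 [-0.1  0.4 -0.2] [0.4908 0.1214 0.0897] 0.09403910563990847
top z [0.4914 0.1227 0.1022] ((491.4261779785156, 122.0849609375), (15.590652465820312, 29.707765579223633), 0.7388880252838135)
hood [0.454 0.191 0.11 ] [0.526 0.267 0.167] 30.2167
```

The standard's top is at z 0.102 (floor 0.018 + 84 mm), so it is seated. The hood is where I computed it. Next I push it over.

Run:
```python
from h import *
def st(m=""):
    s=readout.get_obs(); print(m,round(s["time"],2),s["ee_pos"].round(3),s["force"].round(1))
o=[np.pi,0,1.585]; yh,zh=.175,.07
robot.move_straight([.491,.32,.26],vel=.2); robot.move_straight([.491,.32,.135],vel=.12); st()
for th in np.arange(1.9,.5,-.2):
    y=yh-.075*np.cos(th)+.06*np.sin(th)+.008; z=zh+.075*np.sin(th)+.06*np.cos(th)+.014
    g=robot.move_straight([.491,y,z],vel=.06,guard=25); st((round(th,2),g))
    if g: break
```

```text
32.6 [0.492 0.32  0.136] [0.6 0.1 0.8]
(np.float64(1.9), True) 33.48 [0.491 0.272 0.14 ] [-0.3  2.   1. ]
```

The guard tripped on a brief impact and the force is now small. I continue more slowly.

Run:
```python
from h import *
def st(m=""):
    s=readout.get_obs(); print(m,round(s["time"],2),s["ee_pos"].round(3),s["force"].round(1))
yh,zh=.175,.07
for th in np.arange(1.8,.5,-.2):
    y=yh-.075*np.cos(th)+.06*np.sin(th)+.008; z=zh+.075*np.sin(th)+.06*np.cos(th)+.014
    g=robot.move_straight([.491,y,z],vel=.03,guard=28); st((round(th,2),g))
    if g: break
```

```text
(np.float64(1.8), False) 34.12 [0.491 0.258 0.143] [0.6 1.1 0.3]
(np.float64(1.6), False) 34.92 [0.491 0.245 0.157] [-0.6  0.8  0.3]
(np.float64(1.4), False) 35.71 [0.491 0.229 0.168] [-0.3  1.1 -0.3]
(np.float64(1.2), False) 36.5 [0.491 0.212 0.176] [-0.5 -0.6 -0.3]
(np.float64(1.0), False) 37.29 [0.491 0.193 0.179] [ 0.3 -0.7 -0.1]
(np.float64(0.8), False) 38.08 [0.491 0.174 0.18 ] [-0.   0.5 -0.3]
(np.float64(0.6), False) 38.88 [0.491 0.155 0.176] [ 0.3  0.2 -0.4]
```

Run:
```python
from h import *
robot.move_straight([.491,.155,.30],vel=.12); robot.hold(3.)
o=readout.get_obs(); a,d=vision.grab_frame("wrist"); np.savez("pics/w7.npz",d=d,pos=o["ee_pos"],ori=o["orientation"])
b,_=vision.grab_frame("scene")
cv2.imwrite("pics/w7.png",np.hstack([cv2.resize(a[...,::-1],(400,300)),cv2.resize(b[120:360,170:490,::-1],(400,300))]))
P=wcloud("w7"); m=(abs(P[...,0]-.491)<.03)&(abs(P[...,1]-.125)<.04)&(P[...,2]<.2)
c=np.linalg.lstsq(np.c_[P[m][:,:2],np.ones(m.sum())],P[m][:,2],rcond=None)[0]; print(o["time"],m.sum(),np.median(P[m],0),c, o["force"])
```

```text
43.0583 3662 [0.49028423 0.14035888 0.13033995] [-2.17916306e-05 -5.97802452e-04  1.30435408e-01] [-0.20110075 -0.13746652  0.2923043 ]
```

View pics/w7.png

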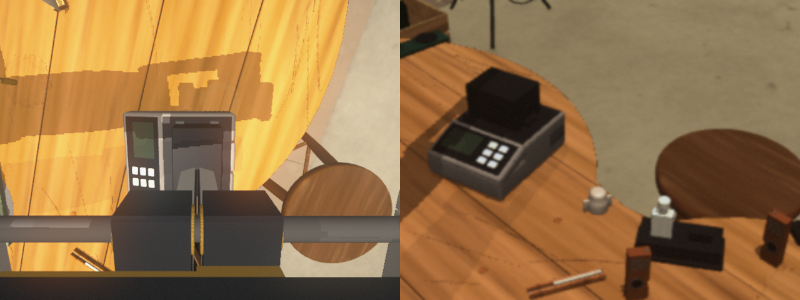

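The hood is shut: its top is level at z 0.130, with slope under 0.001. The blank is still in its slot and the stopper and look-alikes are undisturbed.

```bash
python3 -c "
from h import *
print(workorder.hand_in())"
```

```text
the job is handed in; nothing more can be done
None
```

I handed the job in at about 43 s of the 72 s limit: the check standard clicked past the ball and sits on the well's floor, it was pressed with about 13 N at most, the hood is shut over it, and the blank is still in its dock; the hand-in did not report a verdict.

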